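# Try the spacer sleeve on the gauge pin and put it with the passed parts

### The job

Two steel sleeves, equal on the outside, stand on the bench. Take the one with the wide bore and prove that it fits by sliding it all the way down the gauge pin; then lift it off and stand it upright inside the shallow tray for passed parts. Leave the other sleeve, whose bore is too narrow for the pin, standing where it is.

Things in the scene. Friction and masses are not known exactly. Their poses are not given: they have to be found in the camera images.
- sleeve_center (a point): Centre of the sleeve that fits: a plain steel tube standing upright, outside diameter 46 mm, height 60 mm, through bore 34 mm (thin 6 mm wall). The point is on its axis, 30 mm above its lower end; z runs along the axis. 0.28 to 0.46 kg. It can be gripped across the outside from above.
- tight_center (a point): Centre of the other sleeve: the same steel, outside diameter 46 mm and height 60 mm, standing upright, but with a bore of only 18 mm (thick 14 mm wall), too narrow for the pin. The point is on its axis, 30 mm above its lower end. To be left where it stands. It and the wide-bored sleeve may stand either way round.
- pin_foot (a point): Foot of the gauge pin: the point on the pin's axis in the top face of its fixed dark steel base (base 100 x 100 mm, 18 mm thick); z points up along the pin. The upright steel pin is 24 mm in diameter for its lower 34 mm, then tapers over 18 mm to an 8 mm nose; it stands 52 mm above this point. A sleeve that is all the way down rests on the base, its centre 30 mm above this point.
- tray_in (a point): Centre of the inner floor of the fixed, shallow, open square grey tray for passed parts: 160 x 160 mm outside, 150 x 150 mm inside, walls 5 mm thick, rim 30 mm above the bench; x and y lie along its sides, z up. A sleeve standing in it has its centre 30 mm above this point.
Things that resemble listed ones, but are neither listed nor needed, are in the scene too. There is more than one size of the part that bears tray_in; the job needs the larger. Leave any green look-alike of the part that bears sleeve_center alone.

How it is judged (in metres and radians):
On the way:
1. the wide-bored sleeve is all the way down the gauge pin (within 10 mm of its base) and upright (horizontal distance between sleeve_center and pin_foot below 0.015 m and z of sleeve_center in the frame of pin_foot below 0.04 m and angle between the z axis of sleeve_center and the z axis of pin_foot, either way round below 0.2 rad), for 0.2 s.
At the end, for the whole second after the job is handed in: The wide-bored sleeve stands upright (within 10 degrees) on the floor of the tray, wholly inside its walls (its centre 30 mm, within 10 mm, above the floor and no more than 58 mm from the tray's centre along either side), and the narrow-bored sleeve is within 30 mm of where it stood (x of sleeve_center in the frame of tray_in between -0.058 and 0.058 m and y of sleeve_center in the frame of tray_in between -0.058 and 0.058 m and z of sleeve_center in the frame of tray_in between 0.02 and 0.04 m and angle between the z axis of sleeve_center and the z axis of tray_in, either way round below 0.18 rad and distance of tight_center from where it was at the start of the episode below 0.03 m); the robot touches nothing.
It fails at once if the narrow-bored sleeve is moved by more than 30 mm (distance of tight_center from where it was at the start of the episode above 0.03 m).
It also fails if it takes over 51 s, if anything falls off the work surface, if the arm or the gripper's body presses on something with over 40 N, if the wrist force passes 120 N, or if a joint passes its speed limit or range.

### The arm

A 6-joint arm with a two-finger parallel gripper is mounted at the origin on the work surface. World frame = base frame: x ahead of the robot, y to its left, z up, the work surface at z = 0. Lengths are in mm, angles in rad, forces in N, time in s.
With the tool pointing down it reaches from about 350 to 975 mm from the base axis. Payload 7.1 kg.
Tool frame: the origin (TCP) lies on the front face of the gripper's body, between the roots of the fingers; the fingertips stand 80 mm ahead of it and the grasp point (between the pads) lies 61 mm ahead of it (env.tips_ahead is the distance from the TCP to the fingertips, in mm); z points along the fingers, y is the direction in which the jaws open and shut (so a half turn about z gives the same grasp; the last joint's range is limited). The gripper opens to 88 mm and grips with 3 to 60 N. Pads are 20 mm wide; open, the fingers measure 115 mm over their backs; the gripper's body (75 mm by 178 mm) begins 61 mm behind the grasp point.
Start: joints at [1.115, 0.423, 1.63, -0, 1.089, -0.019], TCP at [264.369, 566.317, 302.675] pointing down, gripper open.
Joint ranges: [-3, 3], [-0.9, 2.11], [0.09, 2.58], [-1.31, 4.45], [0.11, 2.69], [-2.54, 2.54]. Speed limits (rad/s): [2.39, 2.39, 3.01, 3.14, 3.14, 3.14].

### API

Orientations are given as a unit quaternion [x, y, z, w].
In Python, from station import env, set_gripper, viewer, workorder gives the robot as it stands. Calls block until the motion is done:
- env.reach(position, orientation): joint-space move of the TCP to a pose.
- env.move_l(position, rot=None, rate=150, f_stop=None): straight line of the TCP; rot=None keeps the orientation; rate is the mean speed in mm/s. With f_stop (N) it stops when the force on the tool has changed by that much, and returns True; else False.
- env.move_joints(angles): joint-space move.
- set_gripper(opening): finger opening in mm; the grip force is fixed at half the most; returns when the fingers have stopped.
- env.hold(seconds).
- env.ik(position, orientation): joint angles nearest the present ones, or None.
- env.read_state(): the state.
- viewer.camera(name): name is "scene" or "side" or "wrist"; returns the picture (420x560x3 uint8, blue, green, red); there is no depth.
- viewer.camera_params(name): a dict with "fx", "fy", "cx", "cy" (pixels), "dist" ([k1, k2, p1, p2, k3] as OpenCV has them; the pictures are not rectified), "pose" (4x4, takes a point from camera to world coordinates); the wrist camera has in their place "tool_from_camera" (4x4, takes a point from camera to tool coordinates, whose origin is the TCP and whose axes are the flange's). Camera axes: x right, y up, looking along -z (the intrinsics and any distortion apply to the point x, -y, -z); pixel columns grow to the right and rows downward; lengths in mm; the calibration is good to about 2 mm. A picture is of the moment at which its call begins: read the wrist's pose just before it. camera_params takes no time and is no camera call.
A pose or a line that the arm cannot do raises env.IKError and nothing moves.
- workorder.sign_off(): hands the job in, once; it reports no verdict.
The state is a dict: "time_s": time; "qpos": joint angles; "dq": joint speeds; "tau": joint torques, N m; "tool_pos": TCP position; "orientation": TCP orientation; "force": force on the tool from outside, world axes, zero at the start; "wrist_torque": the same for the moment, N m; "width": finger opening in mm.
Only numpy, scipy, OpenCV 4.12 (cv2) and the standard library are available. Lean on these libraries where they do the work, as an engineer would, in place of code of your own. Each camera call takes 0.05 s, during which the arm holds its last target. There are 200 camera calls.

## Working session

There is one attempt and no reset: what is moved stays moved. The work goes in short steps, each a Python script; the robot and the scene stay as the last script left them, time stands still between calls to the robot, and variables do not carry over. Pictures are saved under pics/ and viewed, about 8 in all and at most 12, crops included, and the job is handed in when it is done.

```bash
ls; mkdir -p pics; python3 - <<'E'
from station import env, set_gripper, viewer, workorder
import cv2,numpy as np
for n in ("scene","side"):
    cv2.imwrite(f"pics/{n}0.png",viewer.camera(n)); p=viewer.camera_params(n); print(n,{k:np.round(v,3).tolist() for k,v in p.items()})
print({k:np.round(v,3).tolist() for k,v in viewer.camera_params("wrist").items()})
s=env.read_state();print(s)
E
```

```text
pics
scene {'fx': 531.665, 'fy': 531.665, 'cx': 272.461, 'cy': 213.708, 'dist': [0.067, 0.0, 0.0, 0.0, 0.0], 'pose': [[-0.319, -0.608, 0.727, 1327.229], [0.948, -0.204, 0.245, 299.989], [-0.001, 0.767, 0.641, 829.517], [0.0, 0.0, 0.0, 1.0]]}
side {'fx': 540.286, 'fy': 540.286, 'cx': 292.72, 'cy': 213.662, 'dist': [-0.138, 0.0, 0.0, 0.0, 0.0], 'pose': [[0.994, 0.076, -0.073, 340.565], [-0.105, 0.66, -0.744, -901.917], [-0.009, 0.747, 0.664, 861.451], [0.0, 0.0, 0.0, 1.0]]}
{'fx': 297.266, 'fy': 297.266, 'cx': 278.007, 'cy': 211.406, 'dist': [-0.061, 0.0, 0.0, 0.0, 0.0], 'tool_from_camera': [[0.002, 0.964, 0.267, 72.654], [1.0, -0.002, 0.0, 0.789], [0.001, 0.267, -0.964, -81.473], [0.0, 0.0, 0.0, 1.0]]}
{'time_s': 0.1, 'qpos': array([ 1.11498961e+00,  4.23737611e-01,  1.63058175e+00,  1.55470677e-07,
        1.08861145e+00, -1.89782992e-02]), 'dq': array([ 2.68402685e-04, -1.54324638e-03, -1.76373982e-03,  4.60753502e-04,
       -2.38074641e-04, -9.38639434e-05]), 'tau': array([ 6.04991474e-04, -5.45619857e+01, -2.74323177e+01,  6.46287971e-02,
        1.88307697e-02, -4.02852237e-06]), 'tool_pos': array([264.21383958, 565.98533395, 302.00860905]), 'orientation': array([ 2.16681766e-01,  9.76242062e-01, -6.50296233e-04, -1.57413139e-04]), 'force': array([ 0.06661328,  0.11099729, -0.6008779 ]), 'wrist_torque': array([ 0.02853173, -0.02171361, -0.01163092]), 'width': 87.77764192442322}
```

View pics/scene0.png

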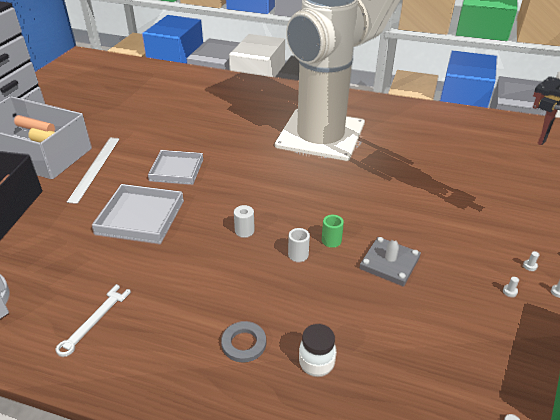

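View pics/side0.png

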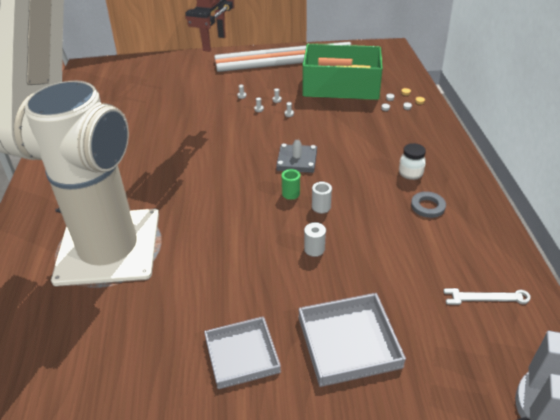

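The scene view shows the narrow-bored sleeve at about (244,212), the wide one at (299,236), a green look-alike at (333,222), the pin at (391,250) and the large tray at (140,213). In the side view they are at (315,232), (322,190), (291,178), (297,157) and (350,338).

```bash
cat > h.py <<'E'
from station import env, set_gripper, viewer, workorder
import cv2,numpy as np
from scipy.spatial.transform import Rotation as R
def ray(n,px,T=None):
    p=viewer.camera_params(n)
    K=np.array([[p["fx"],0,p["cx"]],[0,p["fy"],p["cy"]],[0,0,1]])
    u=cv2.undistortPoints(np.array([[px]],float),K,np.array(p["dist"],float))[0,0]
    T=np.array(p["pose"]) if T is None else T
    return T[:3,3],T[:3,:3]@np.array([u[0],-u[1],-1])
def onz(n,px,z,T=None):
    o,d=ray(n,px,T); return (o+d*(z-o[2])/d[2])
def wrist(name):
    s=env.read_state(); T=np.eye(4); T[:3,:3]=R.from_quat(s["orientation"]).as_matrix(); T[:3,3]=s["tool_pos"]
    im=viewer.camera("wrist"); cv2.imwrite(f"pics/{name}.png",im)
    T=T@np.array(viewer.camera_params("wrist")["tool_from_camera"]); np.save(f"pics/{name}.npy",T)
    return im,T
def down(a): # tool down; jaw axis (tool y) at angle a from world +y
    return (R.from_euler('z',a)*R.from_quat([0,1,0,0])).as_quat()
E
python3 - <<'E'
from h import *
def show(k,a,b,z):print(k,onz("scene",a,z)[:2].round(),onz("side",b,z)[:2].round())
show("wide",(299,236),(322,190),60);show("tight",(244,212),(315,231),60)
show("green",(333,222),(291,177),60)
show("pinNose",(392,241.5),(297,142),70)
show("pinbase",(391,258),(297,157),18)
for nm,pts in(("scene",[(94,214),(122,186),(183,189),(161,241)]),("side",[(300,311),(376,297),(402,345),(322,380)])):
    print(nm,[onz(nm,p,z)[:2].round().tolist() for p,z in zip(pts,[30]*4)])
s=env.read_state();print(R.from_quat(s["orientation"]).as_matrix().round(2))
for p in([520,200],[520,50]):
  for a in(0,1.57,-1.57,3.14):
    print(p,a,env.ik([*p,250],down(a)))
E
```

```text
wide [507.  84.] [505.  70.]
tight [469. -57.] [470. -66.]
green [439. 142.] [438. 128.]
pinNose [472. 275.] [468. 261.]
pinbase [467. 280.] [468. 267.]
scene [[554.0, -399.0], [438.0, -395.0], [400.0, -246.0], [587.0, -208.0]]
side [[416.0, -254.0], [569.0, -237.0], [593.0, -355.0], [436.0, -410.0]]
[[-0.91  0.42 -0.  ]
 [ 0.42  0.91 -0.  ]
 [ 0.   -0.   -1.  ]]
[520, 200] 0 [ 3.45812954e-01  3.92905974e-01  1.82141481e+00 -4.44089210e-16
  9.27271872e-01 -1.22498337e+00]
[520, 200] 1.57 None
[520, 200] -1.57 [ 3.45812954e-01  3.92905974e-01  1.82141481e+00 -4.44089210e-16
  9.27271872e-01  3.45016627e-01]
[520, 200] 3.14 [ 3.45812954e-01  3.92905974e-01  1.82141481e+00 -4.44089210e-16
  9.27271872e-01  1.91820193e+00]
[520, 50] 0 [ 7.30776238e-02  3.46034737e-01  1.89661908e+00 -4.44089210e-16
  8.98938840e-01 -1.49771870e+00]
[520, 50] 1.57 None
[520, 50] -1.57 [ 7.30776238e-02  3.46034737e-01  1.89661908e+00 -4.44089210e-16
  8.98938840e-01  7.22812970e-02]
[520, 50] 3.14 [ 7.30776238e-02  3.46034737e-01  1.89661908e+00 -4.44089210e-16
  8.98938840e-01  1.64546660e+00]
```

The two fixed views agree in x but differ by about 13 mm in y on every item, so one camera's calibration looks off. I'll let the wrist camera decide that.

```bash
python3 - <<'E'
from h import *
env.reach([506,77,260],down(-0.71))
im,T=wrist("w1"); print(env.read_state()["tool_pos"], env.read_state()["time_s"])
E
```

```text
[506.09697241  77.79811742 260.08554157] 2.125
```

View pics/w1.png

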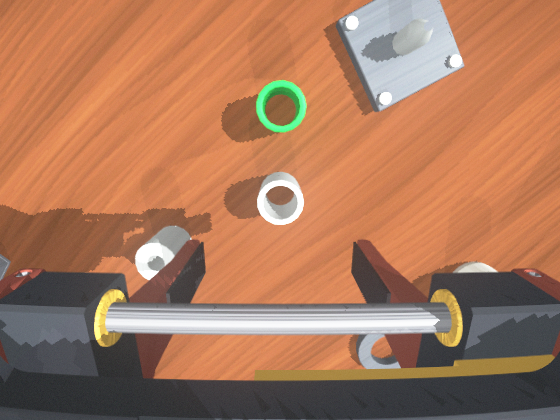

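The wrist view shows the wide sleeve's top ring centred near (281,202). The green one is at (282,106), the narrow one at (156,261) and the pin base at about (402,50), so the bore sizes confirm which sleeve is which.

```bash
python3 - <<'E'
from h import *
T=np.load("pics/w1.npy")
for k,p,z in(("wide",(281,202),60),("wideL",(258,202),60),("wideR",(304,202),60),("green",(282,106),60),("tight",(156,261),60),("nose",(421,27),70),
 ("bolt",(351,22),20),("bolt",(456,61),20),("bolt",(385,98),20)): print(k,onz("wrist",p,z,T)[:2].round(1))
E
```

```text
wide [505.3  83.4]
wideL [490.7  66.3]
wideR [519.9 100.4]
green [438.  141.8]
tight [468.7 -56.8]
nose [464.5 272.1]
bolt [419.2 247.1]
bolt [516.  309.4]
bolt [498.5 230.5]
```

The wrist agrees with the scene camera, so I'll discard the side camera's y. Next is a close look at the pin before grasping.

```bash
python3 - <<'E'
from h import *
env.reach([467,277,220],down(-0.71))
env.hold(0.2)
im,T=wrist("w2"); print(env.read_state()["tool_pos"], env.read_state()["time_s"])
cv2.imwrite("pics/w2c.png",cv2.resize(im[60:320,130:430],None,fx=2,fy=2,interpolation=cv2.INTER_CUBIC))
E
```

```text
[467.62816047 275.9302157  220.34484208] 3.2167
```

View pics/w2c.png

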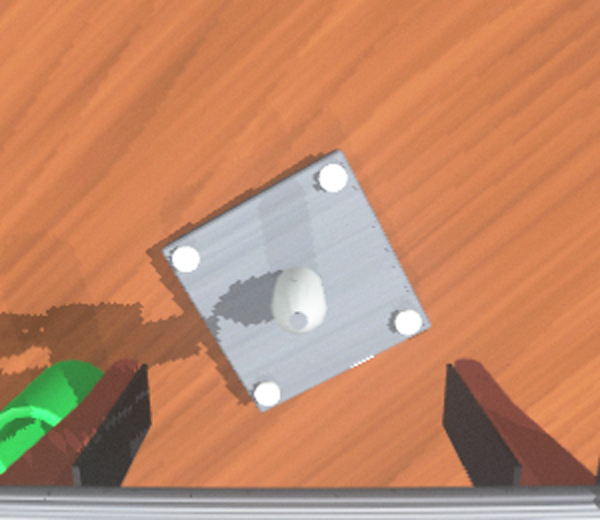

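```bash
python3 - <<'E'
from h import *
T=np.load("pics/w2.npy")
f=lambda c,z: onz("wrist",(c[0]/2+130,c[1]/2+60),z,T)[:2]
print("nose",f((299,320),70)); B=[f(c,21) for c in((333,178),(408,322),(267,394),(186,259))]
print(np.mean(B,0),[np.linalg.norm(B[i]-B[i-1]).round(1) for i in range(4)])
q=down(-0.71)
env.reach([505.5,83.5,170],q)
print(env.move_l([505.5,83.5,103],rate=100,f_stop=15))
set_gripper(40)
s=env.read_state(); print(s["width"],s["tool_pos"],s["force"])
env.move_l([505.5,83.5,210],rate=120); 
s=env.read_state(); print(s["width"],s["tool_pos"],s["force"],s["time_s"])
im,_=wrist("w3"); cv2.imwrite("pics/w3c.png",im[120:400,100:460])
E
```

```text
nose [468.05196939 278.24843049]
[468.34828754 277.9591705 ] [np.float64(79.9), np.float64(79.8), np.float64(80.3), np.float64(80.1)]
False
45.914210218512274 [505.19074215  83.27813977 103.07477291] [-2.81175203 -2.65454361  4.94783867]
46.26168130124707 [505.04335182  83.44006289 209.34238378] [-0.32233829  0.57826478 -4.38054921] 6.625
```

View pics/w3c.png

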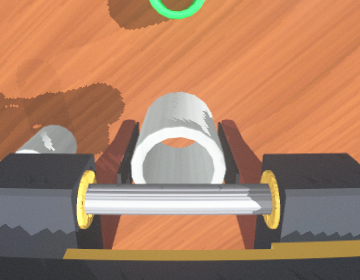

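The sleeve is held: its bore is open, the ring's far edge is at full-frame (279,246), and the width reads 46 mm. I'll compute its offset in the tool and then go onto the pin.

```bash
python3 - <<'E'
from h import *
Tc=np.array(viewer.camera_params("wrist")["tool_from_camera"])
p=onz("wrist",(279.5,246),43,Tc); off=p[0]-23; print("far edge tool",p,"off",off)
a=-0.71; q=down(a); Rm=R.from_quat(q).as_matrix()
dx=Rm[:2,0]*(off if abs(off)<6 else 0)
g=np.array([468.2,278.1])-dx; print(g)
env.reach([*g,210],q); env.hold(0.3); s=env.read_state(); print(s["tool_pos"],s["force"])
hit=env.move_l([*g,125],rate=60,f_stop=12); s=env.read_state(); print(hit,s["tool_pos"],s["force"])
if not hit:
    hit=env.move_l([*g,119],rate=20,f_stop=12); env.hold(0.4); s=env.read_state(); print(hit,s["tool_pos"],s["force"],s["wrist_torque"],s["width"],s["time_s"])
cv2.imwrite("pics/sc1.png",cv2.resize(viewer.camera("scene")[170:320,200:440],None,fx=3,fy=3))
E
```

```text
far edge tool [22.22577709  1.52978172 43.        ] off -0.7742229075828106
[467.61285886 278.60466464]
[468.09575729 277.52428879 210.03893477] [-0.55454559  0.26059996 -1.37043309]
False [467.83344582 278.70321528 125.37604166] [ 0.61375986  0.64675876 -3.87539265]
True [468.045579   278.86270355 120.96801378] [-0.37629079  0.38887434  5.89316914] [ 0.00851645  0.10937139 -0.04187885] 46.107318610596245 10.05
```

View pics/sc1.png

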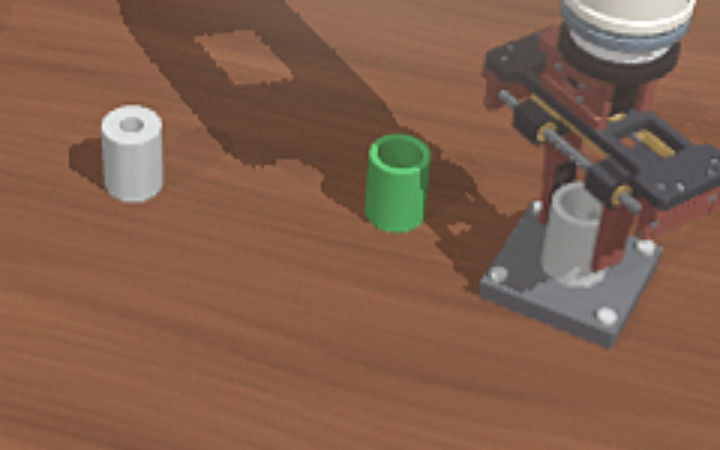

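The sleeve stopped at TCP z = 121.0 mm, exactly the height expected with it resting on the base, and the picture shows it upright on the pin. Next I lift it and look over the tray.

```bash
python3 - <<'E'
from h import *
p=env.read_state()["tool_pos"]
print(env.move_l([p[0],p[1],250],rate=100))
env.reach([500,-312,250],down(-1.5))
env.hold(0.2)
im,T=wrist("w4"); s=env.read_state(); print(s["tool_pos"],s["qpos"],s["width"],s["force"],s["time_s"])
E
```

```text
False
[ 500.30664094 -311.4634403   250.03590716] [-5.77034522e-01  4.36179530e-01  1.74970569e+00  2.78902787e-05
  9.55672134e-01 -6.48861549e-01] 46.165365002859566 [-0.0715273   0.69904381 -2.84527424] 13.925
```

View pics/w4.png

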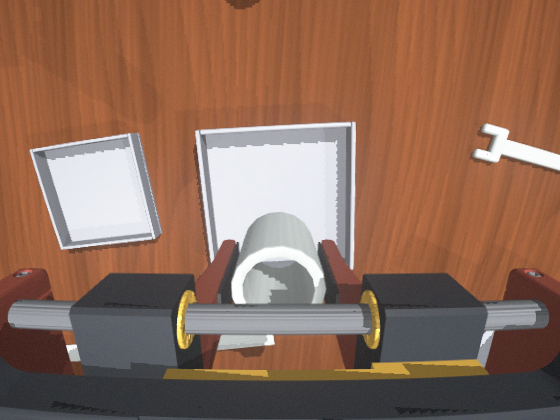

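The sleeve is still held over the larger tray, whose far outer rim corners are at (197,132) and (355,124). They are 160 mm apart if the reading is right, which I'll check before placing.

```bash
python3 - <<'E'
from h import *
T=np.load("pics/w4.npy")
A=onz("wrist",(197,132),30,T)[:2];B=onz("wrist",(355,124),30,T)[:2]
L=np.linalg.norm(B-A); u=(B-A)/L; n=np.array([-u[1],u[0]])
if n@(np.array([500,-312])-A)<0:n=-n
C=(A+B)/2+80*n; print(A,B,L,C)
# near-side scene check of the centre: rim corners seen by scene camera
print([onz("scene",p,30)[:2].round() for p in((94,214),(183,189))], "mid", ((onz("scene",(94,214),30)+onz("scene",(183,189),30))/2).round())
a=np.arctan2(-u[0],u[1]); a=min((a+k*np.pi for k in(-2,-1,0,1)),key=lambda v:abs(v+1.5)); print(a)
assert abs(L-160)<8
q=down(a); env.reach([*C,200],q)
print(env.move_l([*C,135],rate=100,f_stop=15))
hit=env.move_l([*C,102],rate=25,f_stop=6); s=env.read_state(); print(hit,s["tool_pos"],s["force"],s["time_s"])
E
```

```text
[ 415.95355584 -246.17735142] [ 570.6269193  -227.09578604] 155.8459351462078 [ 503.08532929 -316.03465547]
[array([ 554., -399.]), array([ 400., -246.])] mid [ 477. -323.   30.]
-1.4480496803592124
False
True [ 502.88570297 -315.94822698  107.8936892 ] [-0.35533123 -0.18728247  4.59776256] 16.0333
```

Contact came at TCP z = 107.9 mm, which puts the sleeve's bottom about 5 mm above the bench, as it would be on the tray floor. I'll release it, retreat and check.

```bash
python3 - <<'E'
from h import *
set_gripper(62); env.hold(0.2)
p=env.read_state()["tool_pos"]
env.move_l([p[0],p[1],290],rate=100); env.hold(0.2)
im,T=wrist("w5"); s=env.read_state(); print(s["tool_pos"],s["force"],s["time_s"])
sc=viewer.camera("scene")[150:300,60:360]; cv2.imwrite("pics/end.png",np.vstack([cv2.resize(sc,(560,280)),im[50:350]]))
E
```

```text
[ 502.18743378 -315.45373634  289.77404521] [0.62956935 0.24755523 0.61088952] 18.9333
```

View pics/end.png

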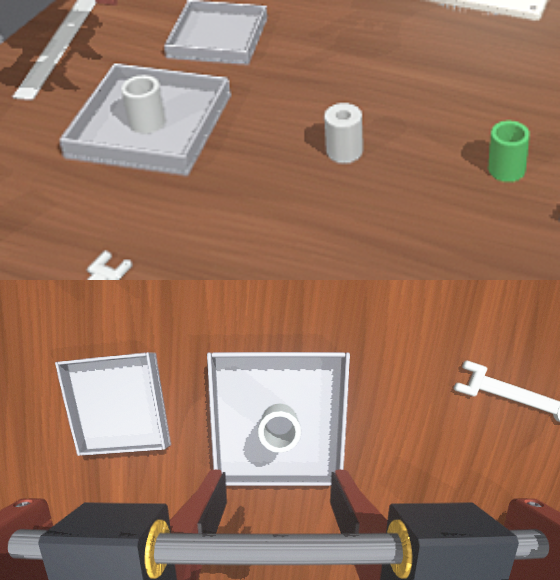

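The wide sleeve stands upright in the large tray, ring at (279,431) in the lower picture, between rim corners (209,353), (349,353), (346,485) and (214,485). The narrow sleeve and the green one look undisturbed. I'll put numbers on that, then sign off.

```bash
python3 - <<'E'
from h import *
T=np.load("pics/w5.npy"); f=lambda x,y,z: onz("wrist",(x,y-230),z,T)[:2]
c=[f(x,y,30) for x,y in((209,353),(349,353),(346,485),(214,485))]
s=f(279,431,65); print(np.round(c,1).tolist(),[np.linalg.norm(c[i]-c[i-1]).round(1) for i in range(4)],"offset",s-np.mean(c,0))
print("tight",onz("scene",(60+344*300/560,150+112*150/280),60)[:2])
if np.abs(s-np.mean(c,0)).max()<45: workorder.sign_off(); print("signed",env.read_state()["time_s"])
E
```

```text
[[416.0, -244.6], [570.2, -225.3], [595.8, -381.3], [432.5, -402.0]] [np.float64(158.3), np.float64(155.4), np.float64(158.2), np.float64(164.6)] offset [-0.37524078 -1.68524188]
tight [462.34832586 -59.07407095]
the job is handed in; nothing more can be done
the job is handed in; nothing more can be done
```

I gauged the wide-bored sleeve on the pin, stood it in the larger tray and handed the job in; no verdict was reported.

- **On the pin:** the sleeve slid down without jamming and touched at the height expected for resting on the base (TCP z 121.0 mm). It was held there for 0.4 s and looked upright in the picture.
- **In the tray:** it stands upright on the floor, about 2 mm from the tray's centre, well inside the 58 mm limit. The four rim sides measured 155–165 mm against the true 160 mm, which is pixel-reading error.
- **Narrow sleeve:** the last check put it at (462, -59), against (469, -57) at the start. That 7 mm is within the error of reading that enlarged crop by eye. The arm never went near it below z = 100 mm, and the green sleeve looked unmoved.
- **Time and contact:** the last clock reading was about 19 s of the 51 s allowed. The gripper was open and clear of everything at hand-in.

**Checks that disagreed:**
- The side camera read about 13 mm lower in y than the scene and wrist cameras on every item, so I did not use it.
- My first by-eye tray corners from the scene camera did not fit a 160 mm square, so I used the wrist view instead.

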